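# Lock a bending-jig head with its cam

### The arm

A 6-joint arm with a two-finger parallel gripper is mounted at the origin on the work surface. World frame = base frame: x ahead of the robot, y to its left, z up, the work surface at z = 0. Lengths are in m, angles in rad, forces in N, time in s.
With the tool pointing down it reaches from about 0.35 to 0.775 m from the base axis. Payload 7.3 kg.
Tool frame: the origin (TCP) lies midway between the tips of the shut fingers; the grasp point (between the pads) lies 19 mm behind it; z points along the fingers, y is the line along which they close (so a half turn about z gives the same grasp; the last joint's range is limited). The gripper opens to 92 mm and grips with 3 to 60 N. Pads are 19 mm wide; open, the fingers measure 130 mm over their backs; the gripper's body (75 mm by 190 mm) begins 47 mm behind the grasp point.
Start: joints at [1.161, 0.342, 1.524, -0, 1.275, -0.146], TCP at [0.137, 0.507, 0.227] pointing down, gripper open.
Joint ranges: [-2.53, 2.53], [-0.77, 2.02], [0.04, 2.7], [-1, 4.14], [0.28, 2.66], [-3.11, 3.11]. Speed limits (rad/s): [2.57, 2.57, 3.14, 3.14, 3.14, 3.14].

### API

Orientations are given as [roll, pitch, yaw] about the fixed x, y, z axes, in that order (R = Rz(yaw) Ry(pitch) Rx(roll)).
In Python, from rig import robot gives the robot as it stands. The module is installed in compiled form; this text tells all that it offers. Calls block until the motion is done:
- robot.reach(position, orientation): joint-space move of the TCP to a pose.
- robot.movel(position, ori=None, velocity=0.15, stop_force=None): straight line of the TCP; ori=None keeps the orientation; velocity is the mean speed in m/s. With stop_force (N) it stops when the force on the tool has changed by that much, and returns True; else False.
- robot.move_joints(angles): joint-space move.
- robot.release() and robot.clamp(): open the fingers fully, or close them until they stop; the grip force is fixed at half the most.
- robot.hold(seconds).
- robot.solve_ik(position, orientation): joint angles nearest the present ones, or None.
- robot.get_state(): the state.
- robot.snapshot(name): name is "side" or "top"; returns a dict with "img" (384x512x3 uint8, red, green, blue), "K" (3x3 intrinsics, pixels), "world_to_cam" (4x4, takes a point from world to camera coordinates). Camera axes: x right, y down, z forward; pixel columns grow to the right and rows downward; lengths in m; the calibration is good to about 2 mm. A picture is of the moment at which its call begins. There is no depth.
A pose or a line that the arm cannot do raises robot.Unreachable and nothing moves.
- robot.finish_job(): hands the job in; it is judged then, once.
The state is a dict: "clock": time; "joint_positions": joint angles; "qd": joint speeds; "joint_efforts": joint torques, N m; "tcp_pos": TCP position; "eef_rot": TCP orientation; "force": force on the tool from outside, world axes, zero at the start; "moment": the same for the moment, N m; "opening": opening from 0.0 (shut) to 1.0 (fully open); "grip_force": force on a finger pad.
Only numpy, scipy, OpenCV 4.12 (cv2) and the standard library are available. Lean on these libraries where they do the work, as an engineer would, in place of code of your own. Each camera call takes 0.05 s, during which the arm holds its last target. There are 200 camera calls.

### The job

Gently push the blue bending-jig head along its slideway until its bolt is home in the cam, then take the orange driver and, with it alone, turn the cam clockwise until it has drawn the head up firmly against the block's pads: clearly tight (a torque of about 0.3 newton metres at the driver), never forced. Put the driver back in its stand, upright and fully down, and leave the other things on the bench where they are.

Things in the scene. Friction and masses are not known exactly. Their poses are not given: they have to be found in the camera images.
- base: fixed bending-jig base, dark steel plate 230 x 120 x 10 mm on the table. Origin: centre of its underside. x runs along the slideway, from the loose head towards the green cam block at the +x end. Greased steel rails 78.8 mm apart (tops z=24) guide the head. The block spans x=34..112, y=-58..58, top z=49 (mm). Yaw varies.
- cam (a joint): turn of the cam disc on the block, rad: about 0 (-0.1..0.1) = open, grows clockwise seen from above; mechanical end 1.75. Stiff hinge (0.08 N m), stays where left. From about 0.5 its groove catches the bolt end and draws it in by 6 mm per rad; it runs tight somewhere between 0.65 and 1.3, then the torque climbs steeply: 0.3 N m at the driver means a pull of 20 to 32 N.
- cam_slot (a point): centre of the mouth of the driver slot: cam axis, at base x=72, y=0, z=50.5 mm, on the brass hub of the 60 mm steel disc. Slot 20.5 x 6 mm, 8 mm deep, closed at its ends, with 1.2 mm chamfer. x of this point is the slot's long direction (along base x when the cam is at 0; a half turn is the same), z up. A red mark on the disc points at the bolt when open.
- head_mid (a point): loose blue jig head, about 0.45 kg, block 60 (x) x 76 (y) x 34 mm standing on the base plate between the rails; origin at the block's centre, 17 mm above its underside; x as the base. On top a steel peg, 20 mm across, 40 mm tall, at the centre. Starts 30 to 55 mm short of home; low friction (about 0.5 N).
- bolt_end (a point): middle of the upright brass barrel (8 mm across, 16 mm tall) at the end of the head's draw bolt, 60 mm ahead (+x) of the head's centre. Pushed home it meets the cam's core 17 mm short of the cam axis (base x=55 mm), guided by a flared steel slot. Turning the cam then draws it 0.5 to 4 mm further, until the head is on the block's two sprung brass pads (60 N/mm); the pads' setting is not given, feel for it.
- driver_mid (a point): centre of the driver's square orange handle, 30 x 30 mm, 60 mm tall. The driver (0.15 kg) stands upright in its stand, blade down. Steel shank 10 mm thick below the handle, flat blade 18 (along x) x 3.5 mm; the tip is 88 mm below this point, the handle's underside 30 mm below.
- stand: fixed wooden stand of the driver, 64 x 64 x 66 mm, origin at the centre of its underside; round vertical through hole, 25 mm across, chamfered, at its centre. The driver hangs in it with the handle's underside on the top face (handle centre 96 mm above the table).
- rivet_tin: bystander: open aluminium tin, 72 mm across, 85 mm high
- hammer: bystander: hammer lying flat, 260 mm long
- tongs: bystander: dark steel smith's tongs lying flat, 250 mm long
- chisel: bystander: steel cold chisel lying flat, about 150 mm long
- spare_bolt: bystander: loose brass bolt, 75 mm long, lying flat
- oil_can: bystander: red can, 64 mm across, 150 mm high
- file_block: bystander: dark wooden block, 50 x 160 x 30 mm
Not all that is in view belongs to the job. Leave any turquoise look-alike of the part that bears head_mid alone.

How it is judged:
On the way, in this order (a step that is already met when the one before it is completed fails the run):
1. the head is pushed home: its bolt end is in the mouth of the cam (x of bolt_end in the frame of base above 0.052 m), for 0.1 s.
2. the cam, turned with the driver, pulls the head tight (over 12 N) (contact force between cam and head above 12 N and contact force between driver and cam above 0.5 N and value of joint cam above 0.45 rad), for 0.1 s.
At the end, for the whole second after the job is handed in: The cam stays turned in (over 0.45 rad) and holds the drawn-in head (bolt end past base x = 54.5 mm) with over 10 N; the driver is back in its stand: within 8 mm of its axis, upright within 0.1 rad, handle centre below 100 mm, at rest (contact force between cam and head above 10 N and value of joint cam above 0.45 rad and x of bolt_end in the frame of base above 0.0545 m and horizontal distance between driver_mid and stand below 0.008 m and angle between driver_mid's own z axis and vertical below 0.1 rad and height (world z) of driver_mid below 0.1 m and linear speed of each of driver, head below 0.02 m/s); the robot touches nothing.
It fails at once if the cam pulls or is pushed on by the bolt with over 40 N (forced) (contact force between cam and head above 40 N).
It fails at once if the driver bears on the cam (pressing and twisting, all contacts added) with over 90 N (contact force between driver and cam above 90 N).
It fails at once if the fingers push the head with over 40 N (contact force between the fingers and head above 40 N).
It fails at once if the fingers touch the cam (over 2 N) (contact force between the fingers and cam above 2 N).
It fails at once if another thing on the bench is moved by over 30 mm (distance of any of rivet_tin, hammer, tongs, chisel, spare_bolt, oil_can, file_block from where it was at the start of the episode above 0.03 m).
It also fails if it takes over 72 s, if anything falls off the work surface, if the arm or the gripper's body presses on something with over 40 N, if the wrist force passes 120 N, or if a joint passes its speed limit or range.

## Working session

There is one attempt and no reset: what is moved stays moved. The work goes in short steps, each a Python script; the robot and the scene stay as the last script left them, time stands still between calls to the robot, and variables do not carry over. Pictures are saved under pics/ and viewed, at most 10 in all, crops included, and the job is handed in when it is done.

```bash
mkdir -p pics; python3 - <<'E'
from rig import robot
import cv2,numpy as np
np.set_printoptions(precision=4,suppress=True)
for n in("top","side"):
    s=robot.snapshot(n); cv2.imwrite(f"pics/{n}0.png",cv2.resize(s["img"][:,:,::-1],(800,600),interpolation=cv2.INTER_CUBIC)); cv2.imwrite(f"pics/{n}0_raw.png",s["img"][:,:,::-1]); print(n,s["K"],s["world_to_cam"])
print(robot.get_state())
E
```

```text
top [[460.5725   0.     252.9914]
 [  0.     460.5725 196.8791]
 [  0.       0.       1.    ]] [[-0.0063 -0.9999  0.0097  0.0085]
 [-0.998   0.0057 -0.0632  0.5427]
 [ 0.0632 -0.0101 -0.998   1.4863]
 [ 0.      0.      0.      1.    ]]
side [[354.5217   0.     254.8983]
 [  0.     354.5217 189.5618]
 [  0.       0.       1.    ]] [[ 0.8256 -0.5643  0.0068 -0.4311]
 [-0.3614 -0.5379 -0.7616  0.2631]
 [ 0.4334  0.6263 -0.648   0.9347]
 [ 0.      0.      0.      1.    ]]
{'clock': 0.1, 'joint_positions': array([ 1.161 ,  0.3427,  1.5249,  0.    ,  1.2754, -0.146 ]), 'qd': array([ 0.0009, -0.0016, -0.0014,  0.0021,  0.0003, -0.0023]), 'joint_efforts': array([  0.0017, -43.2008, -24.4696,   0.072 ,   0.0525,  -0.0001]), 'tcp_pos': array([0.1367, 0.5065, 0.2261]), 'eef_rot': array([-3.1403, -0.0002,  2.8778]), 'force': array([0.2181, 0.401 , 0.5097]), 'moment': array([ 0.0168, -0.0214,  0.0374]), 'grip_force': 0.0, 'opening': 1.0014226527320762}
```

View pics/top0.png

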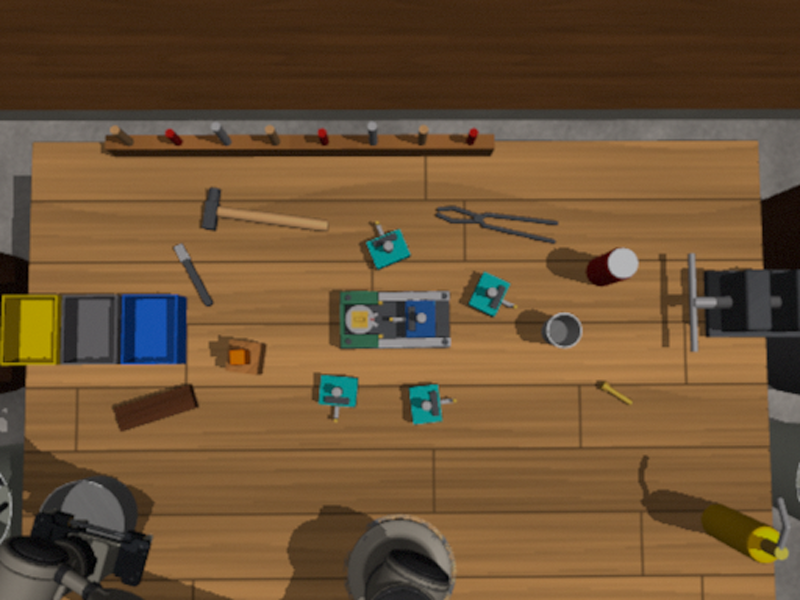

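View pics/side0.png

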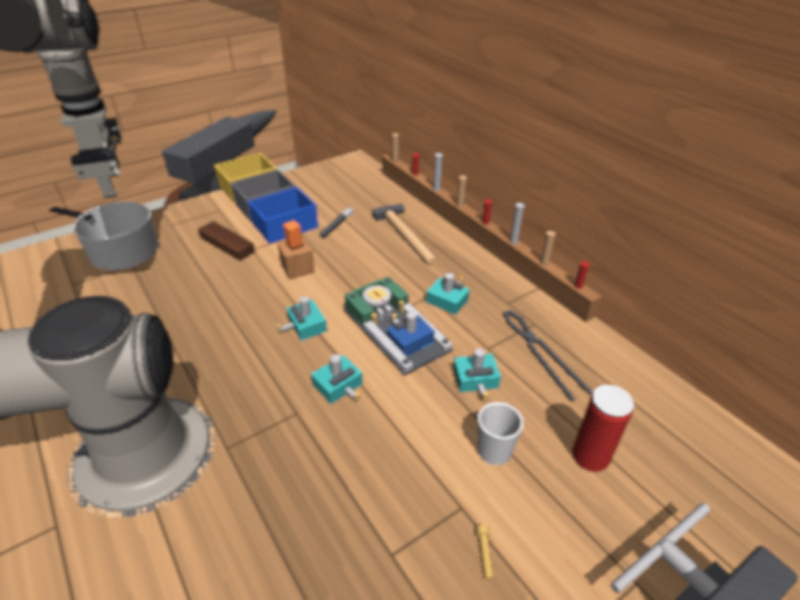

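The top view shows the blue head at (421,317) in the base, with the green block and cam at (360,319). Four turquoise look-alikes are at (388,247), (490,293), (338,391) and (426,404). The orange driver is at (238,355), and a blue bin (152,328) is the only other blue thing. I choose the blue block between the rails and check it in one enlarged crop of both views.

```bash
python3 - <<'E'
import cv2,numpy as np
t=cv2.imread("pics/top0_raw.png");s=cv2.imread("pics/side0_raw.png")
def c(i,x,y,w,h,f): return cv2.resize(i[y:y+h,x:x+w],None,fx=f,fy=f,interpolation=cv2.INTER_CUBIC)
A=c(t,210,178,84,50,5) #420x250
B=c(t,135,208,40,40,8)[:250] 
C=c(s,215,170,80,70,5) #400x350
D=c(s,172,135,35,45,8)[:350] #280x350
im=np.zeros((600,800,3),np.uint8)
im[:250,:420]=A; im[:250,430:750]=B; im[250:600,:400]=C; im[250:600,410:690]=D
cv2.imwrite("pics/crop1.png",im)
E
```

```text
(no output)
```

View pics/crop1.png

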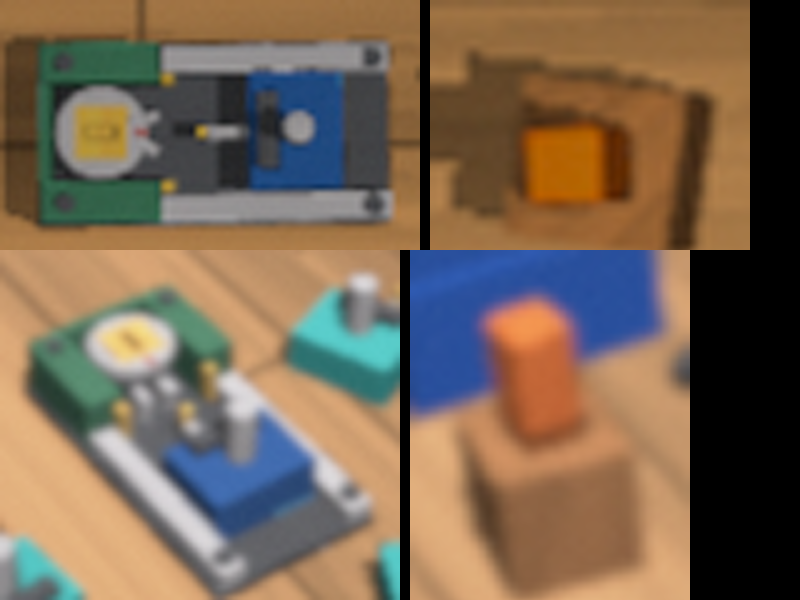

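The crop confirms the blue head between the rails, with its peg top at raw (269.3,203), the cam disc at (229.7,203.9) and the red mark facing the bolt. The turquoise ones stand outside the base. The driver's handle top is at raw (151.5,228.2) in the top view and (187,143.6) in the side view.

```bash
cat > h.py <<'E'
from rig import robot
import numpy as np,cv2
from scipy.optimize import least_squares
np.set_printoptions(precision=4,suppress=True)
def proj(s,P):
    P=np.atleast_2d(P); q=P@s["world_to_cam"][:3,:3].T+s["world_to_cam"][:3,3]; q=q@s["K"].T
    return q[:,:2]/q[:,2:]
def tri(sa,a,sb,b):
    M=[s["K"]@s["world_to_cam"][:3] for s in(sa,sb)]
    X=cv2.triangulatePoints(M[0],M[1],np.array(a,float).reshape(2,1),np.array(b,float).reshape(2,1))[:,0]
    return X[:3]/X[3]
E
python3 - <<'E'
from h import *
T=robot.snapshot("top");S=robot.snapshot("side")
ct=lambda x,y:(210+x/5-.4,178+y/5-.4); cs=lambda x,y:(215+x/5-.4,170+(y-250)/5-.4)
print("cam",tri(T,ct(101,131),S,cs(131,343)))
print("peg",tri(T,ct(299,127),S,cs(240,402)))
dt=(135+(564-430)/8-.44,208+164/8-.44); ds=(172+(531-410)/8-.44,135+(320-250)/8-.44)
print("drv",tri(T,dt,S,ds))
# stand: side bottom front corner/top corners check via projection later
# base model fit: mm points
m=[((72,0,50.5),ct(101,131),cs(131,343)),
 ((112,58,49),ct(40,222),cs(32,347)),((112,-58,49),ct(40,42),cs(168,289)),
 ((34,58,49),ct(160,222),cs(118,407)),((34,-58,49),ct(160,42),cs(229,350)),
 ((-115,58,24),ct(392,222),None),((-115,-58,24),ct(389,42),None)]
def bp(p,q): c,s=np.cos(p[2]),np.sin(p[2]); q=np.array(q)/1e3; return np.array([p[0]+c*q[0]-s*q[1],p[1]+s*q[0]+c*q[1],q[2]])
def f(p,sep=3):
    r=[]
    for q,a,b in m:
        P=bp(p,q)
        if sep&1: r+=list((proj(T,P)[0]-a))
        if sep&2 and b: r+=list((proj(S,P)[0]-b))
    return np.array(r)
for sep in(1,2,3):
    o=least_squares(f,[.5,0,1.57],args=(sep,),loss="soft_l1"); print(sep,o.x,"cam",bp(o.x,(72,0,50.5)),"rms px",np.sqrt(np.mean(o.fun**2)),o.fun.round(1))
p=o.x
print("proj peg for head x",[ (x,proj(T,bp(p,(x,0,84)))[0]) for x in(-30,-45,-60)],ct(299,127))
print("head rear px",ct(343,130),[ (x,proj(T,bp(p,(x,0,44)))[0]) for x in(-60,-70,-80,-90)])
for z in(.126,): print("drv from top only at z", [ (x) for x in least_squares(lambda u:np.r_[proj(T,[u[0],u[1],z])[0]-dt],[.5,.3]).x],"side only",least_squares(lambda u:np.r_[proj(S,[u[0],u[1],z])[0]-ds],[.5,.3]).x)
E
```

```text
cam [0.5191 0.0796 0.0488]
peg [ 0.5189 -0.0449  0.0894]
drv [0.4442 0.3124 0.1266]
1 [0.5186 0.0074 1.5703] cam [0.5186 0.0794 0.0505] rms px 0.18173016459002375 [ 0.   0.1 -0.3  0.2 -0.3 -0.1  0.3  0.1  0.1 -0.3 -0.  -0.1  0.2  0.2]
2 [0.524  0.0035 1.6298] cam [0.5197 0.0754 0.0505] rms px 1.7258502314275157 [ 0.8  0.2 -0.7  0.4  0.1 -1.1 -4.3  1.1  2.  -1.8]
3 [0.5187 0.0068 1.5727] cam [0.5185 0.0788 0.0505] rms px 1.4373365800413038 [ 0.3  0.1 -0.1 -0.2 -0.   0.3 -1.5 -0.8 -0.1 -0.1  0.4 -1.3  0.5  0.1
 -6.4  0.3  0.3 -0.3  1.2 -1.4  0.2 -0.3  0.3  0.1]
proj peg for head x [(-30, array([262.3781, 203.1543])), (-45, array([267.1891, 203.117 ])), (-60, array([271.999 , 203.0797]))] (269.40000000000003, 203.0)
head rear px (278.20000000000005, 203.6) [(-60, array([271.3635, 203.7016])), (-70, array([274.4829, 203.6773])), (-80, array([277.6018, 203.6531])), (-90, array([280.7204, 203.6289]))]
drv from top only at z [np.float64(0.44360721422509963), np.float64(0.3127663544429107)] side only [0.4454 0.3127]
```

Triangulated heights match the text: cam 49, peg top 89 and driver top 127 mm. The base is at about (0.519, 0.007) with yaw 1.571, and the head is about 52 mm behind the base centre. Next I push the head.

```bash
python3 - <<'E'
from h import *
for yaw in np.arange(-3,3.2,.75): 
    a=robot.solve_ik([.5187,.079,.12],[np.pi,0,yaw]); b=robot.solve_ik([.444,.3125,.08],[np.pi,0,yaw])
    print(round(yaw,2),None if a is None else a[5].round(2),None if b is None else b[5].round(2))
robot.clamp()
o=[np.pi,0,np.pi/2] 
robot.reach([.5187,-.107,.15],o)
robot.movel([.5187,-.107,.034])
r=robot.movel([.5187,-.060,.034],velocity=.04,stop_force=5)
print(r,robot.get_state()["tcp_pos"],robot.get_state()["force"])
r=robot.movel([.5187,-.022,.034],velocity=.02,stop_force=4)
s=robot.get_state();print(r,s["tcp_pos"],s["force"],s["clock"],s["joint_positions"])
robot.hold(.3); robot.movel([.5187,-.060,.034],velocity=.05); robot.movel([.5187,-.08,.15])
E
```

```text
-3.0 -1.71 -1.24
-2.25 -2.46 -1.99
-1.5 3.08 -2.74
-0.75 2.33 2.79
0.0 1.58 2.04
0.75 0.83 1.29
1.5 0.08 0.54
2.25 -0.67 -0.21
3.0 -1.42 -0.96
False [ 0.5185 -0.06    0.0339] [-0.4413 -0.5426  0.6056]
True [ 0.5188 -0.039   0.0339] [ 0.8644 -3.4762  1.8943] 7.575 [-0.2216  0.5707  1.7669 -0.0018  0.8035 -0.2214]
```

The head is pushed home, with contact at about 4 N. Next I centre the driver with two perpendicular clamps, lift it and look at the blade.

```bash
python3 - <<'E'
from h import *
robot.release()
o=[np.pi,0,np.pi]; o2=[np.pi,0,np.pi/2]
robot.reach([.444,.3125,.20],o)
robot.movel([.444,.3125,.086],velocity=.25)
robot.clamp(); s=robot.get_state(); print(s["opening"],s["force"],s["clock"])
robot.release(); robot.movel([.444,.3125,.086],o2,velocity=.1); robot.clamp()
s=robot.get_state(); print(s["opening"],s["tcp_pos"],s["eef_rot"],s["force"],s["clock"])
robot.movel([.444,.3125,.19],velocity=.12)
s=robot.get_state(); print(s["tcp_pos"],s["force"],s["moment"],s["clock"])
robot.reach([.5187,.079,.17],o2)
s=robot.get_state(); print(s["tcp_pos"],s["force"],s["moment"],s["clock"])
T=robot.snapshot("top")["img"][:,:,::-1];S=robot.snapshot("side")["img"][:,:,::-1]
cv2.imwrite("pics/t1.png",T);cv2.imwrite("pics/s1.png",S)
cv2.imwrite("pics/c2.png",cv2.resize(np.hstack([S[140:260,200:300],T[150:270,200:300]]),(800,480),interpolation=cv2.INTER_CUBIC))
E
```

```text
0.3336275521017919 [ 0.0288  0.486  -0.0956] 13.9083
0.32920337949232786 [0.4439 0.3125 0.086 ] [-3.1414  0.      1.5708] [0.5374 0.1522 1.2634] 17.6917
[0.4435 0.3122 0.1892] [ 0.3367  0.4148 -2.8493] [-0.1243  0.0746  0.0116] 18.7083
[0.5185 0.0798 0.1699] [ 1.1626  0.6025 -0.989 ] [-0.0754  0.0661 -0.0014] 19.675
```

View pics/c2.png

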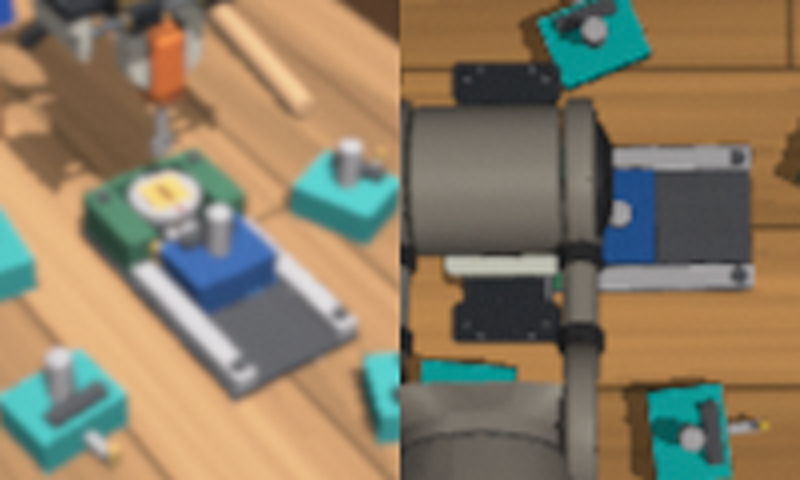

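The head is home, with its nose against the block's pads region (crop 215,255). The driver hangs upright over the cam at (160,130). To tell which way the blade lies, I turn the tool so that it is either face-on or edge-on to the side camera.

```bash
python3 - <<'E'
from h import *
p=np.array([.5187,.079,.17])
robot.reach(p,[np.pi,0,np.pi/2-.6])
d=robot.snapshot("side");S=d["img"][:,:,::-1]
s=robot.get_state();print(s["tcp_pos"],s["clock"])
# expected tip projections: tip is 88 below handle centre; handle centre in tool: TCP z .086 at handle z .096 -> +10mm
t=s["tcp_pos"]; tip=t+[0,0,.010-.088]
print("tip px",proj(d,tip),"crop",(proj(d,tip)-[215,145]+.5)*10)
for yw in(0,np.pi/2):
  a=yw-.6; u=np.array([np.cos(a),np.sin(a),0])*.009
  print(yw,(proj(d,[tip-u,tip+u])-[215,145]+.5)*10)
cv2.imwrite("pics/c3.png",cv2.resize(S[145:205,215:270],None,fx=10,fy=10,interpolation=cv2.INTER_CUBIC))
E
```

```text
[0.5186 0.0796 0.17  ] 20.45
tip px [[240.3402 178.0676]] crop [[258.402  335.6757]]
0 [[230.6459 335.521 ]
 [286.1563 335.8304]]
1.5707963267948966 [[257.5164 353.0761]
 [259.277  318.4815]]
```

View pics/c3.png

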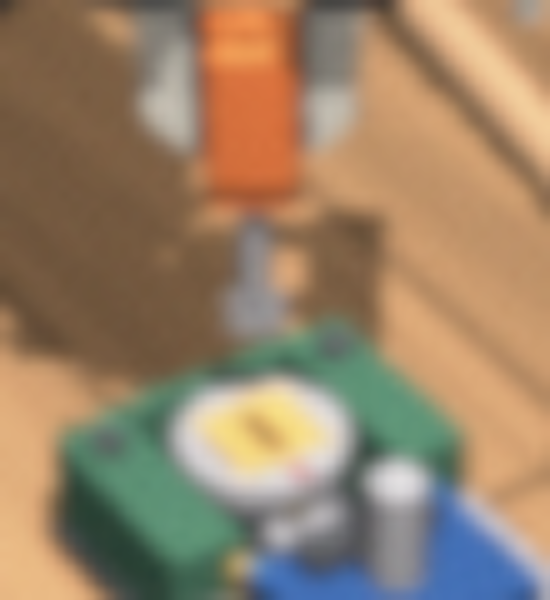

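Face-on, the blade spans crop x 225–285 at the tip (255,335), so it lies along the tool's closing axis and needs tool yaw π for the slot. The slot runs from (245,415) to (283,445), with the red mark at (302,470).

```bash
python3 - <<'E'
from h import *
d=robot.snapshot("side");T=cv2.imread("pics/top0_raw.png")
c=np.array([.5187,.079,.0505]); pc=lambda P:(proj(d,P)-[215,145]+.5)*10
print("cam ctr",pc(c))
for a in(-.15,0,.15):
    u=np.array([-np.sin(a),-np.cos(a),0]) # toward bolt (-y), a = cw angle seen from above
    print(a,"slot",pc([c-u*.010,c+u*.010]).round(0).tolist(),"mark r25",pc(c+u*.025-[0,0,.001]).round(0).tolist())
# red mark in the undisturbed top view, subpixel
i=T.astype(int); r=i[:,:,2]-np.maximum(i[:,:,0],i[:,:,1]); w=np.clip(r-25,0,None)*1.; m=np.zeros_like(w);m[198:210,232:244]=1;w*=m
yy,xx=np.mgrid[:384,:512]; print("mark top px",(w*xx).sum()/w.sum(),(w*yy).sum()/w.sum(),w.sum())
class D(dict):pass
t=robot.snapshot("top"); print("cam ctr top",proj(t,c),[ (a,proj(t,c+np.array([-np.sin(a),-np.cos(a),0])*.026)[0]) for a in(-.1,0,.1)])
print(robot.get_state()["clock"])
# brightness map of slot
S=d["img"].astype(int).sum(2)[184:193,236:247]; print(S)
E
```

```text
cam ctr [[262.129  434.5623]]
-0.15 slot [[242.0, 420.0], [282.0, 449.0]] mark r25 [[312.0, 473.0]]
0 slot [[246.0, 419.0], [278.0, 451.0]] mark r25 [[303.0, 478.0]]
0.15 slot [[250.0, 417.0], [274.0, 452.0]] mark r25 [[293.0, 481.0]]
mark top px 233.7410468319559 203.88154269972452 363.0
cam ctr top [[229.9876 203.8731]] [(-0.1, array([238.1036, 203.0122])), (0, array([238.1479, 203.8253])), (0.1, array([238.1106, 204.6391]))]
20.55
[[571 583 589 585 590 603 621 629 623 602 576]
 [636 638 617 600 593 603 612 622 635 644 645]
 [636 619 591 553 537 561 591 607 621 637 652]
 [615 603 577 526 488 502 548 586 602 616 637]
 [609 596 590 555 512 472 499 553 594 609 629]
 [608 595 594 579 555 516 511 550 597 623 637]
 [617 602 594 595 587 575 573 585 605 635 655]
 [630 618 616 615 611 617 621 612 599 612 631]
 [605 633 636 640 638 641 645 631 593 564 555]]
```

```bash
python3 - <<'E'
from h import *
o=[np.pi,0,np.pi]
robot.reach([.5187,.0787,.150],o); robot.movel([.5187,.0787,.136],velocity=.05); robot.hold(.2)
s=robot.get_state();print(s["tcp_pos"],s["force"],s["moment"],s["clock"],s["joint_positions"][5])
r=robot.movel([.5187,.0787,.1215],velocity=.025,stop_force=6)
s=robot.get_state();print(r,s["tcp_pos"],s["eef_rot"],s["force"],s["moment"],s["clock"])
E
```

```text
[0.5189 0.0787 0.1362] [-0.34    0.6403 -1.6886] [ 0.0542 -0.0384  0.0047] 23.0583 -1.566397285747404
False [0.5188 0.0787 0.1215] [-3.1416  0.     -3.1415] [ 0.8078  0.5764 -1.6825] [ 0.0417 -0.0353 -0.007 ] 23.7917
```

The blade went 7 mm into the slot without contact. Next I turn it clockwise in small steps, watching the moment.

```bash
cat > turn.py <<'E'
from h import *
P=[.5187,.0787,.1215]
def turn(a0,a1,step,fine,goal,tmax=60):
    a=a0
    while a<a1:
        s=robot.get_state(); mz=s["moment"][2]
        a+=fine if mz>.13 else step
        robot.reach(P,[np.pi,0,np.pi-a]); robot.hold(.05)
        ss=[]
        for _ in range(3): robot.hold(.02); ss.append(robot.get_state())
        mz=np.mean([q["moment"][2] for q in ss]); s=ss[-1]
        print(round(a,3),"mz",mz.round(3),"F",s["force"].round(1),"e6",s["joint_efforts"][5].round(3),"t",round(s["clock"],2))
        if mz>=goal or s["clock"]>tmax: break
    return a
E
python3 - <<'E'
from turn import *
turn(0,.45,.15,.15,.22); turn(.45,.75,.04,.015,.22)
E
```

```text
0.15 mz -0.005 F [-0.5 -0.5 -1. ] e6 0.003 t 24.16
0.3 mz 0.022 F [ 0.9  0.3 -1.9] e6 0.021 t 24.52
0.45 mz 0.072 F [ 0.4 -0.4 -0.7] e6 0.022 t 24.89
0.6 mz 0.035 F [ 0.4 -0.7 -0.7] e6 0.018 t 25.26
0.49 mz -0.015 F [ 0.2 -0.1 -1.8] e6 -0.029 t 25.61
0.53 mz -0.031 F [ 0.6  0.5 -1.1] e6 0.01 t 25.96
0.57 mz 0.018 F [ 0.2 -0.1 -2.6] e6 0.002 t 26.31
0.61 mz 0.035 F [-0.7  0.1 -1.7] e6 0.056 t 26.66
0.65 mz 0.07 F [ 0.7 -1.  -1.7] e6 0.071 t 27.01
0.69 mz 0.07 F [-0.1 -1.  -1.8] e6 0.071 t 27.36
0.73 mz 0.087 F [ 0.3 -0.3 -1.9] e6 0.071 t 27.71
0.77 mz 0.06 F [-0.6 -0.2 -1.8] e6 0.073 t 28.06
```

```bash
python3 - <<'E'
from turn import *
turn(.77,1.55,.03,.012,.25)
E
```

```text
0.8 mz 0.091 F [ 0.8 -0.9 -0.5] e6 0.098 t 28.41
0.83 mz 0.099 F [-0.1 -0.1 -1.8] e6 0.102 t 28.76
0.86 mz 0.097 F [-0.1  0.7 -1.4] e6 0.105 t 29.11
0.89 mz 0.109 F [ 0.4  1.1 -1.1] e6 0.108 t 29.46
0.92 mz 0.117 F [ 0.5  0.3 -2.1] e6 0.114 t 29.81
0.932 mz 0.118 F [ 0.4 -0.4 -2. ] e6 0.129 t 30.16
0.962 mz 0.162 F [-0.5 -0.3 -1.8] e6 0.132 t 30.51
0.974 mz 0.153 F [-0.9 -0.  -1.2] e6 0.157 t 30.86
0.986 mz 0.166 F [ 0.3 -0.5 -1.8] e6 0.173 t 31.21
0.998 mz 0.167 F [ 0.4 -0.5 -0.6] e6 0.188 t 31.56
1.01 mz 0.209 F [ 0.1 -0.7 -1.2] e6 0.206 t 31.91
1.022 mz 0.224 F [ 0.9 -0.1 -1.7] e6 0.21 t 32.26
1.034 mz 0.231 F [-0.2 -0.5 -2.3] e6 0.232 t 32.61
1.046 mz 0.246 F [ 0.   0.5 -2.3] e6 0.251 t 32.96
1.058 mz 0.253 F [ 1.1 -0.3 -1.8] e6 0.265 t 33.31
```

```bash
python3 - <<'E'
from turn import *
a=turn(1.058,1.2,.012,.012,.292)
robot.hold(.2)
print("back")
for _ in range(12):
    a-=.02; robot.reach(P,[np.pi,0,np.pi-a]); robot.hold(.04); s=robot.get_state(); m=s["moment"][2],s["joint_efforts"][5]; print(round(a,3),np.round(m,3))
    if np.mean(m)<.03: break
r=robot.movel([P[0],P[1],.135],velocity=.04,stop_force=12); s=robot.get_state(); print(r,s["tcp_pos"],s["force"],s["moment"],s["clock"])
E
```

```text
1.07 mz 0.259 F [-0.2  0.6 -1.7] e6 0.285 t 33.66
1.082 mz 0.296 F [ 0.4 -0.1 -1.9] e6 0.297 t 34.01
back
1.062 [0.251 0.189]
1.042 [0.134 0.121]
1.022 [0.061 0.065]
1.002 [0.091 0.02 ]
0.982 [ 0.033 -0.01 ]
False [0.5188 0.0787 0.1353] [-0.1776 -0.1798 -1.5823] [-0.0803  0.0275 -0.0415] 36.15
```

The cam is tight at 0.30 N m and the driver came free. It goes back to its stand now.

```bash
python3 - <<'E'
from h import *
robot.movel([.5187,.0787,.19],velocity=.12)
o=[np.pi,0,np.pi/2]
robot.reach([.444,.3125,.19],o); robot.hold(.2)
r=robot.movel([.444,.3125,.092],velocity=.06,stop_force=6); s=robot.get_state(); print(r,s["tcp_pos"],s["force"],s["clock"])
if not r:
    r=robot.movel([.444,.3125,.083],velocity=.02,stop_force=4); s=robot.get_state(); print(r,s["tcp_pos"],s["force"],s["clock"])
    robot.release(); robot.movel([.444,.3125,.18],velocity=.15); robot.reach([.30,.40,.25],o)
    print(robot.get_state()["clock"])
    T=robot.snapshot("top")["img"][:,:,::-1];S=robot.snapshot("side")["img"][:,:,::-1]
    cv2.imwrite("pics/c4.png",cv2.resize(np.hstack([S[130:230,170:300],T[170:270,130:300]]),(780,260),interpolation=cv2.INTER_CUBIC))
E
```

```text
False [0.4442 0.3126 0.0923] [-0.1862 -0.0081 -1.9639] 39.7333
True [0.4442 0.3127 0.0859] [-0.4229 -0.2527  4.5753] 40.1083
42.7417
```

View pics/c4.png

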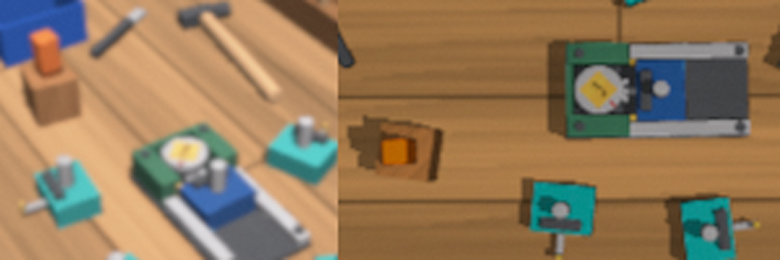

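The driver is upright and seated in its stand (crop 45,50 and 397,151). The cam is turned (600,90), the head is drawn against the pads at (660,88), and nothing else has moved. I hand the job in.

```bash
python3 -c "
from rig import robot
print(robot.finish_job())"
```

```text
the job is handed in; nothing more can be done
None
```

The job is handed in at about 43 s: the head was pushed home, the cam drawn tight at 0.30 N m, and the driver put back upright and fully down in its stand; the hand-in returned no verdict.

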